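# Knock the filter basket out of the portafilter

## Task

The filter basket has to come out of the portafilter for its nightly soak, but the retaining spring in the ring holds it. Take the portafilter off its draining stand by the handle, turn it mouth down over the knock box and rap it on the rubber bar until the basket drops out into the box. Then lay the empty portafilter back on the stand as it lay before, with the tamper and the bell left where they are.

Things in the scene. Friction and masses are not known exactly. Their poses are not given: they have to be found in the camera images.
- portafilter: Espresso portafilter, 0.4 kg, 203 mm long: steel ring 71 mm wide, 28 mm tall; steel neck 16 mm thick, 33 to 65 mm from the ring's centre; round black handle 28 mm thick, 65 to 167 mm from it. Origin: centre of the ring, on the handle's axis. x points from handle to ring (handle along -x), z out of the mouth. On the stand the handle is level and z points sideways, 10 deg below level.
- basket: Steel filter basket, 0.12 kg, a cup 59 mm wide, 27 mm deep, lip 67 mm wide; sits in the ring, open side and lip at the mouth, lip 2 mm proud. At the start its origin and axes are the portafilter's, z out of its open side. A spring in the ring holds it against about twice its weight, even upside down; one to a few raps of the neck on the bar at 0.1 to 0.2 m/s let it drop out.
- stand: Fixed draining stand: dark wooden foot 135 x 100 x 16 mm with steel wire: two 90 deg V saddles under the ring and a 90 deg V fork under the neck, 50 mm from the ring's centre; the handle sticks out free, its axis 80 mm above the counter. Origin on the counter below the ring's centre; the handle lies along its -x, the mouth faces its +y. A 106 mm tall till drawer stands behind it (front at x 0.54).
- stand_seat (a point): The point on the stand, 80 mm above the counter, where the centre of the portafilter's ring lies when it is properly on the stand.
- knock_box: Open steel knock box, fixed, 150 mm (its x) by 140 mm (y); walls 82 mm high, the wall at -x (towards the robot) 66 mm; rubber mat on the floor, its top 7 mm above the counter. Origin: centre of the underside.
- knock_bar: Round black rubber-sleeved bar, 20 mm thick, 120 mm long, fixed across the knock box 45 mm towards the robot from its centre, between two 22 mm wide brackets up to 115 mm high. Origin: middle of the bar, on its axis, 105 mm above the counter; it runs along its own y; its x is level and points away from the robot, over the wide part of the box (about 110 mm from bar to back wall).
- tamper: Bystander: coffee tamper, steel foot 58 mm wide, wooden handle, 90 mm tall, standing. Origin: centre of the underside.
- bell: Bystander: silver-white call bell on a black foot, 76 mm wide, 56 mm tall. Origin: centre of the underside.
Not all that is in view belongs to the job. Several things have the shape of the basket; the one meant has the colours described above.

How it is judged:
By the outcome, as a careful person would: the job done as asked, in the order asked, and still so for the second after the job is handed in, with the robot touching nothing.
It also fails if it takes over 61 s, if anything falls off the work surface, if the arm or the gripper's body presses on something with over 40 N, if the wrist force passes 120 N, or if a joint passes its speed limit or range.

## Robot

A 6-joint arm with a two-finger parallel gripper is mounted at the origin on a cart in front of the work surface, level with it; the furniture and walls round the work are solid. World frame = base frame: x ahead of the robot, y to its left, z up, the work surface at z = 0. Lengths are in m, angles in degrees, forces in N, time in s.
With the tool pointing down it reaches from about 0.325 to 0.85 m from the base axis. Payload 15.5 kg.
Tool frame: the origin (TCP) lies midway between the tips of the shut fingers; the grasp point (between the pads) lies 19 mm behind it; z points along the fingers, y is the line along which they close (so a half turn about z gives the same grasp; the last joint's range is limited). The gripper opens to 91 mm and grips with 3 to 60 N. Pads are 32 mm wide; open, the fingers measure 118 mm over their backs; the gripper's body (76 mm by 178 mm) begins 60 mm behind the grasp point.
Start: joints at [71.706, 28.281, 77.091, -0, 74.628, -5.472], TCP at [0.139, 0.609, 0.214] pointing down, gripper open.
Joint ranges: [-166.48, 166.48], [-47.26, 123.95], [12.59, 153.08], [-70.14, 250.14], [6.76, 159.57], [-176.63, 176.63]. Speed limits (degrees/s): [108.29, 108.29, 147.25, 172.46, 172.46, 172.46].

## Interface

Orientations are given as a 3x3 rotation matrix whose columns are the frame's x, y, z axes.
In Python, from bench import ctrl gives the robot as it stands. The module is installed in compiled form; this text tells all that it offers. Calls block until the motion is done:
- ctrl.goto(position, orientation): joint-space move of the TCP to a pose.
- ctrl.move_l(position, vel=0.15, ori=None, contact_N=None): straight line of the TCP; ori=None keeps the orientation; vel is the mean speed in m/s. With contact_N (N) it stops when the force on the tool has changed by that much, and returns True; else False.
- ctrl.movej(angles): joint-space move.
- ctrl.command_gripper(opening): opening from 0.0 (shut) to 1.0 (fully open); the grip force is fixed at half the most; returns when the fingers have stopped.
- ctrl.sleep(seconds).
- ctrl.ik(position, orientation): joint angles nearest the present ones, or None.
- ctrl.read_camera(name): name is "scene" or "top" or "wrist"; returns the picture (480x640x3 uint8, blue, green, red); there is no depth.
- ctrl.camera_params(name): a dict with "fx", "fy", "cx", "cy" (pixels), "pose" (4x4, takes a point from camera to world coordinates); the wrist camera has in their place "T_tool_cam" (4x4, takes a point from camera to tool coordinates, whose origin is the TCP and whose axes are the flange's). Camera axes: x right, y up, looking along -z (the intrinsics and any distortion apply to the point x, -y, -z); pixel columns grow to the right and rows downward; lengths in m; the calibration is good to about 2 mm. A picture is of the moment at which its call begins: read the wrist's pose just before it. camera_params takes no time and is no camera call.
A pose or a line that the arm cannot do raises ctrl.MotionError and nothing moves.
- ctrl.sign_off(): hands the job in; it is judged then, once.
Readings, each from a call of its own:
- ctrl.current_t(): time.
- ctrl.current_q(): joint angles.
- ctrl.current_dq(): joint speeds.
- ctrl.current_effort(): joint torques, N m.
- ctrl.current_tool_pos(): TCP position.
- ctrl.current_eef_rot(): TCP orientation.
- ctrl.current_contact_force(): force on the tool from outside, world axes, zero at the start.
- ctrl.current_wrist_torque(): the same for the moment, N m.
- ctrl.current_grip_width(): opening from 0.0 (shut) to 1.0 (fully open).
- ctrl.current_grasp_force(): force on a finger pad.
Only numpy, scipy, OpenCV 4.12 (cv2) and the standard library are available. Lean on these libraries where they do the work, as an engineer would, in place of code of your own. Each camera call takes 0.05 s, during which the arm holds its last target. There are 200 camera calls.

## Working session

There is one attempt and no reset: what is moved stays moved. The work goes in short steps, each a Python script; the robot and the scene stay as the last script left them, time stands still between calls to the robot, and variables do not carry over. Pictures are saved under pics/ and viewed, at most 10 in all, crops included, and the job is handed in when it is done.

```bash
mkdir -p pics
python3 - <<'E'
from bench import ctrl
import cv2,numpy as np
np.set_printoptions(precision=4,suppress=True)
for n in("scene","top"):
    cv2.imwrite(f"pics/{n}0.png",ctrl.read_camera(n)); print(n,ctrl.camera_params(n))
print(ctrl.camera_params("wrist"));print(ctrl.current_t(),ctrl.current_eef_rot())
E
```

```text
scene {'fx': 496.8385430636647, 'fy': 496.8385430636647, 'cx': 314.5121470182615, 'cy': 245.60466484643965, 'pose': array([[-0.7115,  0.3278, -0.6215, -0.0567],
       [-0.7027, -0.3237,  0.6336,  0.5181],
       [ 0.0065,  0.8875,  0.4607,  0.5073],
       [ 0.    ,  0.    ,  0.    ,  1.    ]])}
top {'fx': 595.1845478751889, 'fy': 595.1845478751889, 'cx': 321.8243682468669, 'cy': 245.15166492695437, 'pose': array([[ 0.0644,  0.9732, -0.2206,  0.2854],
       [-0.9979,  0.0617, -0.0191, -0.0544],
       [-0.005 ,  0.2214,  0.9752,  1.1446],
       [ 0.    ,  0.    ,  0.    ,  1.    ]])}
{'fx': 345.9734010834683, 'fy': 345.9734010834683, 'cx': 311.7961187846173, 'cy': 237.17714445384203, 'T_tool_cam': array([[ 0.0008,  0.9668,  0.2555,  0.0703],
       [ 1.    , -0.0008, -0.0001,  0.0008],
       [ 0.0001,  0.2555, -0.9668, -0.1702],
       [ 0.    ,  0.    ,  0.    ,  1.    ]])}
0.1 [[-0.9751  0.2219 -0.0003]
 [ 0.2219  0.9751 -0.001 ]
 [ 0.0001 -0.0011 -1.    ]]
```

View pics/scene0.png

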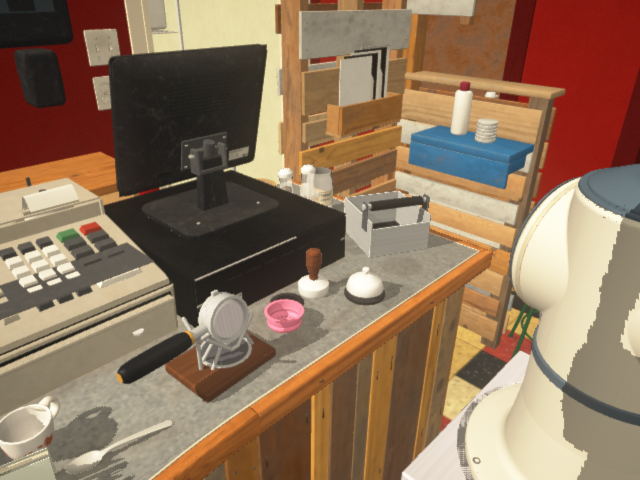

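View pics/top0.png

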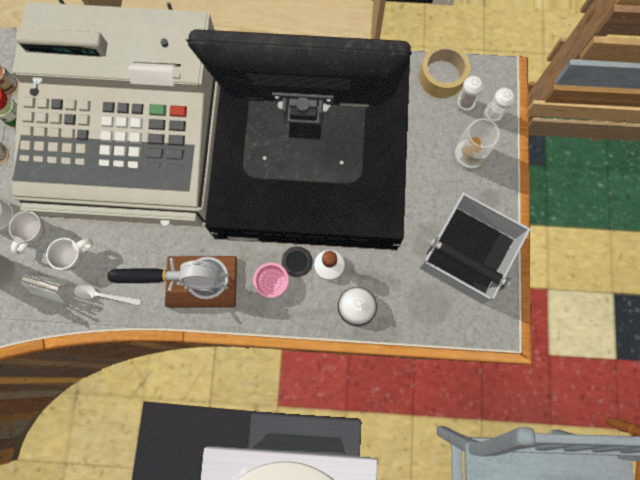

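The top view shows the portafilter on its stand, with the ring at about (203,278), the handle from (110,275) to (163,275) and the foot around (201,282). The knock box is at (477,247) with its bar from (437,246) to (506,283), the tamper at (329,262) and the bell at (357,307).

Three things are basket-shaped: the pink cup (270,280), the black cup (297,262), and the steel one inside the portafilter ring. The steel one fits, because it's steel and seated in the ring. I'll confirm it in a crop.

```bash
cat > h.py <<'E'
from bench import ctrl
import cv2,numpy as np
np.set_printoptions(precision=4,suppress=True)
def ray(n,px,pose=None):
    p=ctrl.camera_params(n); T=p["pose"] if pose is None else pose
    d=np.array([(px[0]-p["cx"])/p["fx"],-(px[1]-p["cy"])/p["fy"],-1.])
    return T[:3,3],T[:3,:3]@d
def plane(n,px,z,pose=None):
    o,d=ray(n,px,pose); return o+d*(z-o[2])/d[2]
def cross(r1,r2):
    (a,u),(b,v)=r1,r2
    s=np.linalg.lstsq(np.c_[u,-v],b-a,rcond=None)[0]
    p,q=a+s[0]*u,b+s[1]*v; return (p+q)/2,np.linalg.norm(p-q)
E
python3 - <<'E'
from h import *
t=cv2.imread("pics/top0.png");s=cv2.imread("pics/scene0.png")
def blob(im,box,m):
    x0,y0,x1,y1=box; k=np.zeros(m.shape,np.uint8); k[y0:y1,x0:x1]=m[y0:y1,x0:x1]*255
    k=cv2.morphologyEx(k,cv2.MORPH_OPEN,np.ones((3,3)))
    c=max(cv2.findContours(k,0,1)[0],key=cv2.contourArea); return c
dark=lambda im,v=60:(im.max(2)<v)
ct=blob(t,(100,262,185,292),dark(t)); cs=blob(s,(105,320,200,395),dark(s))
for n,c in(("top",ct),("scene",cs)):
    print(n,cv2.boundingRect(c),cv2.contourArea(c),cv2.minAreaRect(c))
# foot by brown hue
hsv=cv2.cvtColor(t,cv2.COLOR_BGR2HSV)
f=blob(t,(155,245,250,315),(hsv[...,0]<18)&(hsv[...,1]>90)&(hsv[...,2]<150))
r=cv2.minAreaRect(f);print("foot",r,[plane("top",p,.016) for p in cv2.boxPoints(r)])
r=cv2.minAreaRect(ct)
for p in cv2.boxPoints(r): print("handle corner",plane("top",p,.08))
big=lambda im,x0,y0,x1,y1,k:cv2.resize(im[y0:y1,x0:x1],None,fx=k,fy=k,interpolation=cv2.INTER_CUBIC)
A=big(t,95,240,245,320,5);B=big(s,105,280,285,400,3)
cv2.imwrite("pics/pf.png",np.vstack([cv2.resize(A,(600,320)),cv2.resize(B,(400,267)).__array__() if 0 else np.hstack([cv2.resize(B,(400,267)),np.zeros((267,200,3),np.uint8)])]))
A=big(t,415,185,535,305,3);B=big(s,335,180,445,260,3)
B=cv2.resize(B,(360,262));cv2.imwrite("pics/box.png",np.hstack([A,np.vstack([B,np.zeros((98,360,3),np.uint8)])]))
E
```

```text
top (108, 269, 54, 14) 608.5 ((134.5, 275.5), (13.0, 53.0), 90.0)
scene (122, 333, 70, 50) 1344.5 ((155.1230926513672, 357.2154235839844), (19.845556259155273, 78.63801574707031), 60.2551155090332)
foot ((201.0, 281.0), (50.0, 70.0), 90.0) [array([0.5001, 0.2679, 0.016 ]), array([0.5087, 0.1323, 0.016 ]), array([0.412, 0.123, 0.016]), array([0.4035, 0.256 , 0.016 ])]
handle corner [0.4572 0.3522 0.08  ]
handle corner [0.4633 0.2557 0.08  ]
handle corner [0.4395 0.2528 0.08  ]
handle corner [0.4334 0.3487 0.08  ]
```

View pics/pf.png

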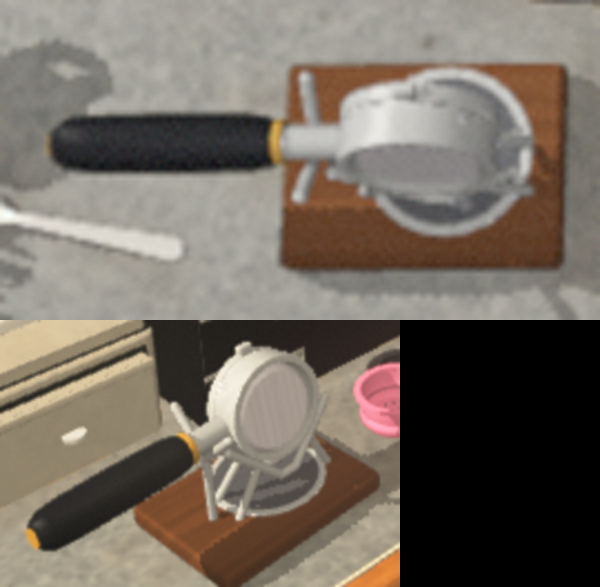

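View pics/box.png

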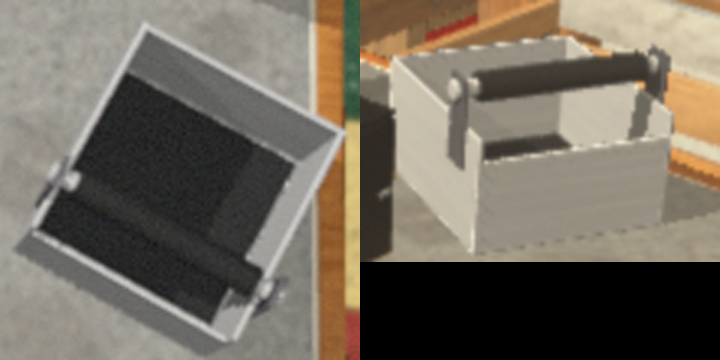

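The crop confirms it: the steel basket, with its pale perforated bottom towards the robot, sits in the portafilter ring with its mouth towards the drawer. The pink and black cups are decoys. In the box crop the bar sleeve runs from about (442,247) to (501,278) in top pixels. Next I'll cross-check by triangulating and test that the planned poses are reachable.

```bash
cat >> h.py <<'E'
from scipy.spatial.transform import Rotation as R
hd=np.array([-.063,.998,0]); hd/=np.linalg.norm(hd)
SEAT=np.array([.456,.183,.08])
def rotpf(X,Z): return np.c_[X,np.cross(Z,X),Z]
X0=-hd; n0=np.array([-X0[1],X0[0],0])     # level mouth side (+x)
PF0=rotpf(X0,np.cos(np.radians(10))*n0-np.array([0,0,np.sin(np.radians(10))]))
def toolrot(a,flip=1):                    # approach a deg below level, tool x along +-PF X
    a=np.radians(a); z=np.cos(a)*n0-np.array([0,0,np.sin(a)]); x=flip*X0
    return np.c_[x,np.cross(z,x),z]
G=.088                                    # grasp distance from ring centre
def tcp(Rt,ring,X): return ring-G*X+.019*Rt[:,2]
E
python3 - <<'E'
from h import *
print("handle",cross(ray("top",(134.5,276)),ray("scene",(155.1,357.2))))
a=cross(ray("top",(441.7,246.7)),ray("scene",(369.5,206)));b=cross(ray("top",(501,278.3)),ray("scene",(423,201)))
print("bar",a,b,np.linalg.norm(a[0]-b[0]))
p,q=plane("top",(441.7,246.7),.105),plane("top",(501,278.3),.105);print(p,q,(p+q)/2,np.linalg.norm(p-q))
mid=(p+q)/2;u=(p-q)/np.linalg.norm(p-q);bx=np.array([u[1],-u[0],0]);print("boxx",bx,np.degrees(np.arctan2(bx[1],bx[0])))
K=rotpf(bx,np.array([0,0,-1.]))
for al in(30,40,50):
  for f in(1,-1):
    Rt=toolrot(al,f);Rk=K@PF0.T@Rt
    pk=tcp(Rt,SEAT,X0)
    ring=mid+.05*bx+np.array([0,0,.018])
    out=[ctrl.ik(pk-.1*Rt[:,2],Rt),ctrl.ik(pk,Rt),ctrl.ik(pk+[0,0,.15],Rt)]+[ctrl.ik(tcp(Rk,ring+[0,0,z],bx),Rk) for z in(.1,0)]
    print(al,f,Rk[:,2]);[print("   ",o) for o in out]
E
```

```text
handle (array([0.4468, 0.3017, 0.0787]), np.float64(0.002336492969054449))
bar (array([ 0.5328, -0.2478,  0.1032]), np.float64(0.0025118855670408957)) (array([ 0.4788, -0.3571,  0.0995]), np.float64(0.006878687297008381)) 0.12195189623265357
[ 0.5313 -0.2482  0.105 ] [ 0.4807 -0.3537  0.105 ] [ 0.506  -0.3009  0.105 ] 0.11706364236539547
boxx [ 0.9017 -0.4324  0.    ] -25.61996438113935
30 1 [-0.1479 -0.3084 -0.9397]
    [ 59.6532  49.4706 143.6525 230.8573  67.8454  11.7318]
    [ 45.864   55.0563 136.9109 218.5492  69.132    8.581 ]
    [ 45.864   25.1435 132.0111 235.7405  44.7932 -21.748 ]
    [-25.4147  24.2795  89.7237 -21.712   67.5959  98.848 ]
    [-25.4147  31.8326  95.5577 -24.5909  55.2744 104.8299]
30 -1 [-0.1479 -0.3084 -0.9397]
    [  59.6532   49.4706  143.6525  230.8573   67.8454 -168.2682]
    [  45.864    55.0563  136.9109  218.5492   69.132  -171.419 ]
    [ 45.864   25.1435 132.0111 235.7405  44.7932 158.252 ]
    [-25.4147  24.2795  89.7237 -21.712   67.5959 -81.152 ]
    [-25.4147  31.8326  95.5577 -24.5909  55.2744 -75.1701]
40 1 [-0.2162 -0.4508 -0.866 ]
    
[... 335 characters left out ...]
]
    None
    None
    [-19.9563  26.5662  90.2093 -32.0279  69.7518 -71.2516]
    [-19.9563  34.4343  95.4249 -35.5446  58.858  -63.1882]
50 1 [-0.2779 -0.5796 -0.766 ]
    None
    [ 37.6039  36.3008 127.9324 229.702   28.111  -18.8087]
    [ 37.6039  14.148  119.2284 -62.0365  24.0083 -92.8456]
    [-15.1528  29.7884  90.5554 -41.2762  73.3684 117.6619]
    [-15.1528  38.0176  94.9211 -44.6278  64.1287 126.8615]
50 -1 [-0.2779 -0.5796 -0.766 ]
    None
    [ 37.6039  36.3008 127.9324 229.702   28.111  161.1913]
    [ 37.6039  14.148  119.2284 -62.0365  24.0083  87.1544]
    [-15.1528  29.7884  90.5554 -41.2762  73.3684 -62.3381]
    [-15.1528  38.0176  94.9211 -44.6278  64.1287 -53.1385]
```

```bash
sed -i 's/^G=.088/G=.092/' h.py
cat >> h.py <<'E'
MID=np.array([.506,-.3009,.105]); BX=np.array([.9017,-.4324,0])
K=rotpf(BX,np.array([0,0,-1.]))
A=30; RT=toolrot(A); RK=K@PF0.T@RT
def E_(ax,d): return R.from_euler(ax,d,degrees=True).as_matrix()
def rots(q):
    a=E_('z',q[0]);b=a@E_('y',q[1]);c=b@E_('y',q[2]);return a,b,c,c@E_('z',q[3])@E_('y',q[4])@E_('z',q[5])
def cols(q):
    a,b,c,d=rots(q); ex,ez=np.eye(3)[0],np.eye(3)[2]
    return np.c_[a@ex,a@ez,b@ex,b@ez,c@ex,c@ez,d@ez]
def fitfk():
    P=[];Q=[]
    for x in(.35,.5,.6):
        for y in(-.2,.2,.4):
            for z in(.2,.4):
                for Rr in(E_('xyz',[180,0,10]),E_('xyz',[160,25,40])):
                    q=ctrl.ik([x,y,z],Rr)
                    if q is not None:P.append([x,y,z]);Q.append((q,Rr))
    M=np.vstack([cols(q) for q,_ in Q]);k,*_=np.linalg.lstsq(M,np.ravel(P),rcond=None)
    q,Rr=Q[0];C=rots(q)[3].T@Rr
    err=max(np.abs(M@k-np.ravel(P)).max(),max(np.abs(rots(q)[3]@C-r).max() for q,r in Q))
    return k,C,err
E
python3 - <<'E'
from h import *
k,C,err=fitfk();print(k,err);print(C)
np.savez("fk.npz",k=k,C=C)
fk=lambda q:(cols(q)@k,rots(q)[3]@C)
lift=ctrl.ik(tcp(RT,SEAT+[0,0,.14],X0),RT); pre=ctrl.ik(tcp(RT,SEAT,X0)-.1*RT[:,2],RT)
hov=ctrl.ik(tcp(RK,MID+.05*BX+[0,0,.098],BX),RK)
q0=ctrl.current_q();print("pre",pre,"lift",lift,"hov",hov)
def path(a,b,pf):
  a,b=np.array(a),np.array(b)
  for s in np.linspace(0,1,11):
    p,r=fk(a+s*(b-a)); g=p-.019*r[:,2]
    PF=r@RT.T@PF0; ring=g+G*PF[:,0]
    print(s.round(1),"tcp",p,"z",r[:,2],*(("ring",ring,"tail",ring-.167*PF[:,0]) if pf else ("bodylow",(g-.06*r[:,2])[2]-.1)))
path(q0,pre,0);print();path(lift,hov,1)
E
```

```text
[0.0025 0.2017 0.0115 0.5419 0.1099 0.3795 0.2447] 0.06423538362722075
[[ 0. -1. -0.]
 [ 1.  0.  0.]
 [-0. -0.  1.]]
pre [ 60.155   48.9282 142.9595 231.7199  66.988   10.7614] lift [ 46.4348  27.0605 132.1865 234.6992  46.1611 -19.5072] hov [-25.4098  25.3443  91.6271 -22.2009  64.8444 100.0648]
0.0 tcp [0.1902 0.5752 0.2217] z [-0.0003 -0.001  -1.    ] bodylow 0.20070415591322308
0.1 tcp [0.0999 0.5606 0.1832] z [-0.3919  0.0254 -0.9197] bodylow 0.15587274770263768
0.2 tcp [0.0297 0.5605 0.1809] z [-0.6876  0.1383 -0.7128] bodylow 0.13720455488642438
0.3 tcp [-0.0054  0.5758  0.1983] z [-0.8263  0.3377 -0.4508] bodylow 0.1338679768133175
0.4 tcp [0.0014 0.5989 0.2165] z [-0.7805  0.5875 -0.2136] bodylow 0.13341118148400544
0.5 tcp [0.0471 0.6154 0.2204] z [-0.5627  0.824  -0.0665] bodylow 0.12568492275239976
0.6 tcp [0.1201 0.6088 0.2027] z [-0.2223  0.9741 -0.0411] bodylow 0.1059269757066188
0.7 tcp [0.2024 0.5656 0.1661] z [ 0.1659  0.9779 -0.1271] bodylow 0.07609302417851771
0.8 tcp [0.2745 0.4804 0.1221] z [ 0.5196  0.8081 -0.2774] bodylow 0.0440600847539436
0.9 tcp [0.3196 0.3
[... 741 characters left out ...]
.5134 0.2922 0.2615] z [ 0.3963  0.8783 -0.2676] ring [0.59   0.2383 0.2688] tail [0.4374 0.3059 0.2648]
0.6 tcp [0.5069 0.2331 0.2255] z [ 0.2442  0.8464 -0.4733] ring [0.591  0.1927 0.2368] tail [0.43   0.2369 0.2327]
0.7 tcp [0.5008 0.1386 0.1846] z [ 0.1253  0.6959 -0.7071] ring [0.5886 0.1077 0.1966] tail [0.4248 0.1398 0.1992]
0.8 tcp [0.4922 0.0104 0.1546] z [ 0.0333  0.4284 -0.903 ] ring [ 0.5813 -0.0171  0.1659] tail [0.4184 0.018  0.1766]
0.9 tcp [ 0.4755 -0.1426  0.1515] z [-0.0514  0.074  -0.9959] ring [ 0.5638 -0.1723  0.1638] tail [ 0.4053 -0.121   0.1758]
1.0 tcp [ 0.4454 -0.3042  0.1865] z [-0.1479 -0.3084 -0.9397] ring [ 0.5311 -0.3382  0.2044] tail [ 0.3806 -0.2659  0.2044]
```

```bash
python3 - <<'E'
s=open('h.py').read()
s=s.replace("    return np.c_[a@ex,a@ez,b@ex,b@ez,c@ex,c@ez,d@ez]","    ey=np.eye(3)[1];e=c@E_('z',q[3]);f=e@E_('y',q[4])\n    return np.c_[a@ex,a@ey,a@ez,b@ex,b@ez,c@ex,c@ez,e@ex,e@ey,f@ex,d@ex,d@ey,d@ez]")
open('h.py','w').write(s)
E
cat > plan.py <<'E'
from h import *
from itertools import product
k,C,err=fitfk();print(k,err)
fk=lambda q:(cols(q)@k,rots(q)[3]@C)
def pts(q):
    p,r=fk(q);g=p-.019*r[:,2];PF=r@RT.T@PF0;ring=g+G*PF[:,0]
    return p,ring,ring-.167*PF[:,0],PF[:,2],g-.06*r[:,2],g-.2*r[:,2]
lift=np.array(ctrl.ik(tcp(RT,SEAT+[0,0,.14],X0),RT)); pre=np.array(ctrl.ik(tcp(RT,SEAT,X0)-.1*RT[:,2],RT))
hov=np.array(ctrl.ik(tcp(RK,MID+.05*BX+[0,0,.098],BX),RK))
q0=np.array(ctrl.current_q());print(pts(q0)[0]);print("pre",pre,"lift",lift,"hov",hov)
def path(*Q,n=6):
  for a,b in zip(Q,Q[1:]):
    for s in np.linspace(0,1,n):
      print(s.round(1),*[v.round(3) for v in pts(a+s*(b-a))])
print("start->pre");path(q0,pre)
best=[]
for d1,j2,j3,j4,j5 in product((25,10,-5),(-5,5,15,25),(90,100,110,120,130),(60,90,120,150),(50,65,80)):
    m=np.array([d1,j2,j3,j4,j5,40.]);xs=[];zs=[];R_=[]
    for a,b in((lift,m),(m,hov)):
        for s in np.linspace(0,1,9):
            t=pts(a+s*(b-a));xs.append(max(t[0][0]+.05,t[1][0]+.04 if t[1][1]>-.2 else 0));zs.append(min(t[1][2]-.04,t[2][2],t[0][2]-.03))
    best.append((min(0,min(zs)-.12)*1+min(0,.52-max(xs)),min(zs),max(xs),m))
best.sort(key=lambda b:-b[0])
for b in best[:5]:print(*b)
print("lift->m->hov");path(lift,best[0][3],hov,n=9)
E
python3 plan.py
```

```text
[ 0.      0.0596  0.2566  0.      0.5968  0.1179  0.3844  0.     -0.
 -0.     -0.     -0.      0.3527] 3.247402347028583e-15
[0.1386 0.6091 0.2134]
pre [ 60.155   48.9282 142.9595 231.7199  66.988   10.7614] lift [ 46.4348  27.0605 132.1865 234.6992  46.1611 -19.5072] hov [-25.4098  25.3443  91.6271 -22.2009  64.8444 100.0648]
start->pre
0.0 [0.139 0.609 0.213] [0.049 0.63  0.232] [0.212 0.592 0.232] [-0.076 -0.334 -0.939] [0.139 0.609 0.292] [0.139 0.609 0.432]
0.2 [-0.094  0.612  0.202] [-0.13   0.663  0.273] [-0.042  0.566  0.169] [-0.816 -0.145 -0.559] [-0.04   0.601  0.258] [0.056 0.582 0.358]
0.4 [-0.131  0.702  0.29 ] [-0.084  0.755  0.352] [-0.142  0.639  0.247] [-0.91   0.41   0.055] [-0.069  0.656  0.307] [0.04  0.573 0.337]
0.6 [0.05  0.757 0.295] [0.143 0.759 0.312] [-0.017  0.721  0.282] [-0.272  0.915  0.298] [0.068 0.68  0.298] [0.099 0.543 0.304]
0.8 [0.287 0.613 0.188] [0.352 0.546 0.181] [0.217 0.641 0.204] [0.579 0.813 0.065] [0.246 0.55  0.21 ] [0.173 0.437 0.249]
1.0 [0.38 0.27 0.12] [0.37  0.178 0.13 ] [0.359 0.344 0.13 ] [ 0.983  0.062 -0.174] [0.312 0.266 0.16
[... 2106 characters left out ...]
0.312] [0.308 0.105 0.432]
0.5 [0.322 0.127 0.218] [0.415 0.129 0.223] [0.251 0.113 0.245] [-0.169  0.634 -0.755] [0.334 0.1   0.291] [0.357 0.053 0.421]
0.6 [0.371 0.032 0.198] [0.464 0.025 0.202] [0.299 0.032 0.228] [-0.111  0.501 -0.858] [0.382 0.018 0.275] [ 0.402 -0.006  0.411]
0.8 [ 0.412 -0.07   0.186] [ 0.504 -0.088  0.193] [ 0.341 -0.056  0.215] [-0.062  0.347 -0.936] [ 0.422 -0.071  0.264] [ 0.441 -0.073  0.403]
0.9 [ 0.443 -0.178  0.182] [ 0.533 -0.205  0.193] [ 0.375 -0.151  0.207] [-0.024  0.178 -0.984] [ 0.454 -0.166  0.259] [ 0.473 -0.145  0.396]
1.0 [ 0.465 -0.289  0.185] [ 0.551 -0.323  0.203] [ 0.401 -0.25   0.203] [ 0. -0. -1.] [ 0.477 -0.264  0.259] [ 0.498 -0.221  0.391]
```

```bash
sed -i '/^print("start->pre")/,$d' plan.py
cat >> plan.py <<'E'
back=ctrl.ik(tcp(RT,SEAT+[-.08,0,.14],X0),RT);print("back",back);back=np.array(back)
def cost(Q,pf):
    c=0
    for a,b in zip(Q,Q[1:]):
        for s in np.linspace(0,1,9):
            t=pts(a+s*(b-a));P=[t[0],t[4]]+([t[1],t[2]] if pf else [])
            for p in P:
                c+=max(0,p[0]-(.46 if p[1]>-.15 else .6))+max(0,-p[0])+max(0,p[1]-.62)+max(0,.2 -p[2])*.5+max(0,.22-np.hypot(p[0],p[1]))
    return c
def search(a,b,pf):
    S=[]
    for d in product((50,35,20,5),(-15,0,15,30),(100,115,130),(60,100,140),(40,60,80),(0,40)):
        m=np.array(d,float);S.append((cost([a,m,b],pf),d))
    return min(S)
m1=search(q0,pre,0);m2=search(back,hov,1);print(m1,m2)
print("start");path(q0,np.array(m1[1]),pre);print("transit");path(back,np.array(m2[1]),hov,n=8)
np.savez("plan.npz",m1=m1[1],m2=m2[1],pre=pre,back=back,hov=hov)
E
python3 plan.py
```

```text
[ 0.      0.0596  0.2566  0.      0.5968  0.1179  0.3844  0.     -0.
 -0.     -0.     -0.      0.3527] 3.247402347028583e-15
[0.1386 0.6091 0.2134]
pre [ 60.155   48.9282 142.9595 231.7199  66.988   10.7614] lift [ 46.4348  27.0605 132.1865 234.6992  46.1611 -19.5072] hov [-25.4098  25.3443  91.6271 -22.2009  64.8444 100.0648]
back [ 59.5314  26.8971 137.095  245.3878  52.0888 -16.8281]
(np.float64(0.060312281249492866), (5, -15, 100, 60, 80, 40)) (np.float64(0.06536754057178976), (5, -15, 130, 60, 80, 40))
start
0.0 [0.139 0.609 0.213] [0.049 0.63  0.232] [0.212 0.592 0.232] [-0.076 -0.334 -0.939] [0.139 0.609 0.292] [0.139 0.609 0.432]
0.2 [0.19  0.557 0.283] [0.121 0.609 0.32 ] [0.251 0.509 0.286] [-0.345 -0.125 -0.93 ] [0.201 0.545 0.36 ] [0.221 0.524 0.497]
0.4 [0.227 0.509 0.356] [0.192 0.576 0.411] [0.263 0.442 0.342] [-0.489  0.178 -0.854] [0.243 0.481 0.428] [0.271 0.43  0.555]
0.6 [0.254 0.465 0.431] [0.254 0.528 0.501] [0.259 0.393 0.402] [-0.488  0.5   -0.715] [0.267 0.419 0.495] [0.289 0.339 0.607]
0.8 [0.272 0.424 0.508] [0.301 0.468 0.585] [0.25  0.362 0.467] [-0.36   
[... 2291 characters left out ...]
02 0.359] [0.253 0.121 0.472]
0.4 [0.3   0.161 0.259] [0.393 0.165 0.275] [0.227 0.143 0.278] [-0.1    0.698 -0.709] [0.305 0.128 0.331] [0.315 0.07  0.458]
0.6 [0.356 0.06  0.23 ] [0.449 0.054 0.242] [0.283 0.057 0.255] [-0.053  0.552 -0.832] [0.362 0.042 0.307] [0.371 0.009 0.443]
0.7 [ 0.402 -0.051  0.209] [ 0.494 -0.068  0.219] [ 0.331 -0.039  0.235] [-0.021  0.382 -0.924] [ 0.409 -0.055  0.287] [ 0.422 -0.061  0.427]
0.9 [ 0.439 -0.168  0.194] [ 0.528 -0.195  0.206] [ 0.37  -0.142  0.217] [-0.004  0.194 -0.981] [ 0.448 -0.158  0.272] [ 0.464 -0.139  0.409]
1.0 [ 0.465 -0.289  0.185] [ 0.551 -0.323  0.203] [ 0.401 -0.25   0.203] [ 0. -0. -1.] [ 0.477 -0.264  0.259] [ 0.498 -0.221  0.391]
```

The kinematics are fitted exactly and the sweep stays clear of the till, so I'll move to the pre-grasp pose and look.

Run:
```python
from h import *
P=np.load("plan.npz")
ctrl.movej(P["m2"]);print(ctrl.current_t());ctrl.movej(P["back"]);print(ctrl.current_t(),ctrl.current_tool_pos())
ctrl.command_gripper(.65)
ctrl.move_l(tcp(RT,SEAT,X0)-.08*RT[:,2],.15)
print(ctrl.current_t(),ctrl.current_tool_pos(),ctrl.current_contact_force())
p,r=ctrl.current_tool_pos(),ctrl.current_eef_rot()
w=ctrl.read_camera("wrist");T=np.eye(4);T[:3,:3]=r;T[:3,3]=p;T=T@ctrl.camera_params("wrist")["T_tool_cam"]
c=ctrl.camera_params("wrist")
def proj(X):
    v=T[:3,:3].T@(np.array(X)-T[:3,3]);return int(c["cx"]+c["fx"]*v[0]/-v[2]),int(c["cy"]-c["fy"]*v[1]/-v[2])
for d in(0,.065,.092,.167):cv2.circle(w,proj(SEAT+hd*d),4,(0,255,0),1);print(d,proj(SEAT+hd*d))
cv2.imwrite("pics/w1.png",w)
```

```text
1.7917
4.625 [0.3868 0.276  0.2107]
6.1083 [0.3974 0.2714 0.1109] [0.9173 0.4108 0.0974]
0 (312, 111)
0.065 (312, 213)
0.092 (312, 251)
0.167 (312, 347)
```

View pics/w1.png

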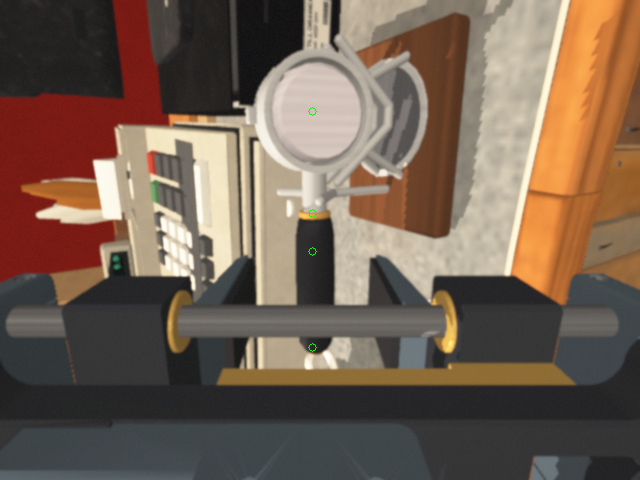

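The wrist view shows the ring centre at (313,110), the orange band at y≈214 and the handle axis at column ~315. That's within 2 mm of the projected marks, with the fingers straddling the handle. I'll grasp and lift.

```bash
cat >> h.py <<'E'
GR=tcp(RT,SEAT,X0)+.0015*RT[:,1]
def st(m=""): print(m,round(ctrl.current_t(),2),ctrl.current_tool_pos(),"F",ctrl.current_contact_force(),"M",ctrl.current_wrist_torque(),"w",round(ctrl.current_grip_width()*91,1),"g",round(ctrl.current_grasp_force(),1))
E
python3 - <<'E'
from h import *
print("hit",ctrl.move_l(GR,.1,contact_N=8));st("at")
ctrl.command_gripper(0.);st("grip")
ctrl.move_l(GR+[0,0,.02],.05);st("up2")
ctrl.move_l(GR+[0,0,.14],.15);st("up14")
ctrl.move_l(GR+[-.08,0,.14],.15);st("back")
a=ctrl.read_camera("wrist");b=ctrl.read_camera("scene")
cv2.imwrite("pics/c2.png",np.hstack([cv2.resize(a,(400,300)),cv2.resize(b,(400,300))]))
E
```

```text
hit False
at 7.11 [0.4654 0.2758 0.0695] F [-0.9423  1.3251  0.8885] M [0.0299 0.6217 0.0419] w 58.8 g 0.0
grip 7.7 [0.4659 0.2759 0.0693] F [-1.5568  0.4199  2.4424] M [-0.0401  0.3024  0.1494] w 27.5 g 30.0
up2 8.25 [0.4659 0.2759 0.0894] F [ 0.0869  0.6084 -5.8828] M [0.3761 1.5099 0.0499] w 27.3 g 30.0
up14 9.2 [0.4657 0.2756 0.2085] F [ 0.153   0.3201 -6.4811] M [0.3433 1.5705 0.0073] w 27.4 g 30.0
back 9.88 [0.3862 0.2763 0.2089] F [-0.0815 -0.1288 -5.9515] M [ 0.327   1.5344 -0.0254] w 27.7 g 30.0
```

View pics/c2.png

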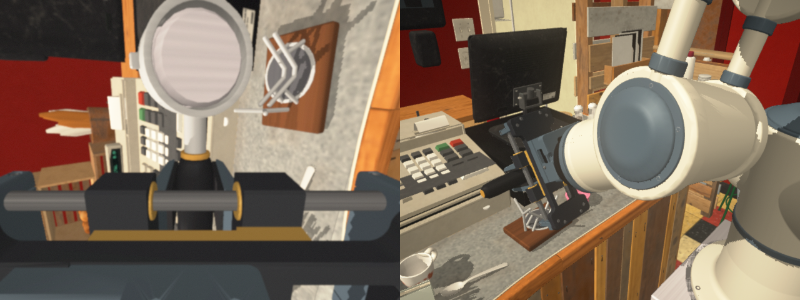

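The grasp is straight: the ring is centred in the wrist view at x≈195 of 400, and the stand is empty and undisturbed. I'll carry it over the knock box.

```bash
cat >> h.py <<'E'
def kn(dz,dx=0): return tcp(RK,MID+(.05+dx)*BX+[0,0,.018+dz],BX)+.0015*RK[:,1]
E
python3 - <<'E'
from h import *
P=np.load("plan.npz")
ctrl.movej(P["m2"]);st("m2");ctrl.movej(P["hov"]);st("hov")
ctrl.move_l(kn(.03),.15);st("h3")
t=ctrl.read_camera("top");s=ctrl.read_camera("scene")
cv2.imwrite("pics/k1.png",np.hstack([cv2.resize(t[170:320,390:540],(400,400)),cv2.resize(s[140:290,310:460],(400,400))]))
E
```

```text
m2 12.82 [0.0943 0.3701 0.3805] F [-0.2967 -0.1795 -6.0156] M [-1.6083  0.2199  0.0087] w 27.3 g 30.0
hov 15.5 [ 0.4652 -0.2881  0.1853] F [ 0.7325 -0.7864 -5.901 ] M [ 0.6754  0.2411 -0.0133] w 27.1 g 30.0
h3 15.98 [ 0.4648 -0.2898  0.1361] F [-0.2144  0.0895 -6.3165] M [0.671  0.1912 0.0049] w 27.5 g 30.0
```

View pics/k1.png

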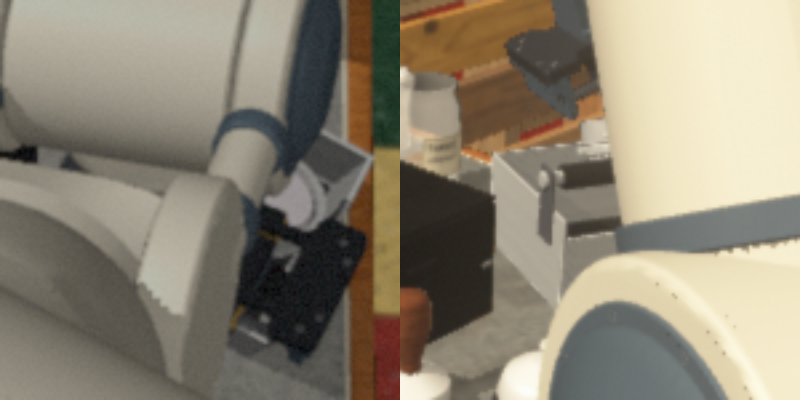

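The arm hides much of the view, but the ring at (290,195) in the left crop lies over the open part of the box and the wrist still carries the full weight (~6 N). I'll rap with a force stop and watch the weight.

Run:
```python
from h import *
for i,v in enumerate((.12,.15,.18)):
    hit=ctrl.move_l(kn(-.03),v,contact_N=12);st(f"hit {hit}")
    ctrl.move_l(kn(.035),.15);ctrl.sleep(.3);F=[]
    for _ in range(5):F.append(ctrl.current_contact_force()[2]);ctrl.sleep(.03)
    st("up");print(np.mean(F))
    if np.mean(F)>-5.3: break
cv2.imwrite("pics/w2.png",ctrl.read_camera("wrist"))
```

```text
hit True 16.33 [ 0.4667 -0.2908  0.1269] F [ 5.7746 -4.0264 -4.7044] M [ 0.0507 -0.7561  0.393 ] w 27.5 g 30.0
up 17.05 [ 0.4646 -0.2898  0.1405] F [ 0.0251 -0.2573 -5.8323] M [ 0.6498  0.2432 -0.0062] w 27.2 g 30.0
-5.8348347987141995
hit True 17.32 [ 0.4667 -0.2907  0.1216] F [ 4.8408 -3.3637 -7.3996] M [ 0.3493 -0.7229  0.3529] w 27.1 g 30.0
up 18.05 [ 0.4659 -0.2904  0.1404] F [ 7.6088 -3.7053 -5.8673] M [-0.1762 -1.2343  0.561 ] w 27.4 g 30.0
-5.367015718513771
hit True 18.31 [ 0.4648 -0.2899  0.1148] F [-0.4679  0.5182 -5.501 ] M [ 0.6543  0.3094 -0.0623] w 27.3 g 30.0
up 19.07 [ 0.4647 -0.2898  0.1405] F [ 0.4845 -0.3344 -5.1595] M [0.6097 0.1971 0.0378] w 27.2 g 30.0
-4.5806110890635106
```

View pics/w2.png

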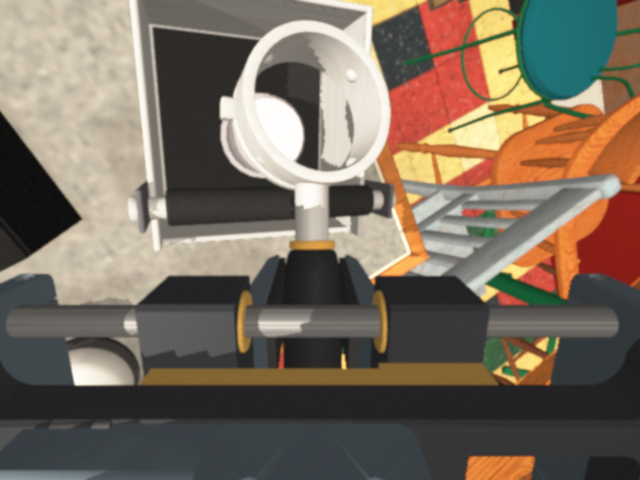

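The basket has dropped: the ring is empty, the basket lies in the box around (265,135), and the weight has fallen by ~1.2 N. However, the ring looks smaller than just after the grasp (154 px against ~186 px), so the portafilter has pitched in the fingers. I'll press the neck slowly on the bar to the level height, then measure the remaining pitch.

```bash
cat >> h.py <<'E'
def project(PT):  # tool-frame point -> wrist pixel
    c=ctrl.camera_params("wrist");T=c["T_tool_cam"];v=T[:3,:3].T@(np.asarray(PT)-T[:3,3])
    return np.array([c["cx"]+c["fx"]*v[0]/-v[2],c["cy"]-c["fy"]*v[1]/-v[2]])
def ringpx(th):  # predicted: ring width, band column centre/row, neck width at 50 mm for droop th (deg, ring away from camera)
    PFt=RT.T@PF0; g=np.array([0,-.0015,-.019]); D=E_('y',-th); f=lambda p:project(g+D@PFt@(np.array(p)+[G,0,0]))
    a=np.linspace(0,2*np.pi,73)
    C=np.array([f([.0355*np.cos(t),.0355*np.sin(t),zz]) for t in a for zz in(-.014,.014)])
    return C[:,0].min(),C[:,0].max(),C[:,1].min(),C[:,1].max(),f([-.065,0,0])
E
python3 - <<'E'
from h import *
for th in(-10,0,10,20,30):print(th,*np.round(ringpx(th),0))
E
python3 - <<'E'
from h import *
ctrl.move_l(kn(.012),.1);st("12")
ctrl.move_l(kn(.0),.03);st("0")
ctrl.move_l(kn(.04),.15);st("up")
cv2.imwrite("pics/w3.png",ctrl.read_camera("wrist"))
E
```

```text
12 19.51 [ 0.4645 -0.2898  0.1174] F [-0.5181 -0.3319 -4.7233] M [0.5677 0.2247 0.0086] w 27.5 g 30.0
0 20.06 [ 0.465  -0.2908  0.1066] F [-4.3506 -3.4671  8.1927] M [-0.9538  0.7107 -0.3423] w 27.1 g 30.0
up 20.48 [ 0.4648 -0.2899  0.1455] F [-0.4149  0.4485 -5.7921] M [ 0.5397  0.2184 -0.0082] w 27.6 g 30.0Traceback (most recent call last):
  File "<stdin>", line 2, in <module>
    return _wrapfunc(a, 'round', decimals=decimals, out=out)
    return _wrapit(obj, method, *args, **kwds)
    conv = _array_converter(obj)
ValueError: setting an array element with a sequence. The requested array has an inhomogeneous shape after 1 dimensions. The detected shape was (5,) + inhomogeneous part.
```

View pics/w3.png

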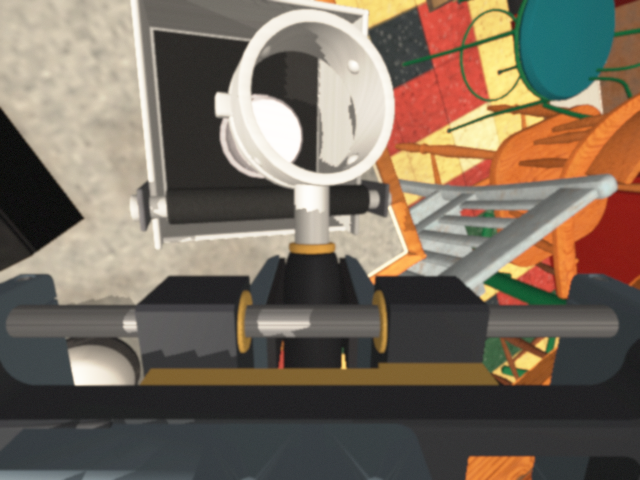

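The ring is now 230–394 px wide (rows 12–186), so it is partly straightened, and the basket still lies in the box. I'll compare with the predictions.

Run:
```python
from h import *
for th in(-10,-5,0,5,10,15,20):
    o=ringpx(th);print(th,np.round(o[:4]),o[1]-o[0],o[4].round())
im=cv2.imread("pics/c2.png")[:,:400]
row=lambda im,r:im[r].mean(1).astype(int)
print(row(im,52)[130:150],row(im,52)[240:262])
print(row(im,130)[175:215]); print(im[110:122,195].mean(1).astype(int))
```

```text
-10 [207. 417. -34. 201.] 209.96473497257523 [311. 254.]
-5 [213. 411. -27. 194.] 197.71628143303244 [311. 252.]
0 [218. 405. -17. 189.] 186.6058910207247 [311. 250.]
5 [223. 400.  -6. 185.] 176.474968365677 [311. 249.]
10 [228. 395.   6. 187.] 167.5130831890064 [311. 248.]
15 [232. 391.  19. 190.] 159.40043577571132 [311. 248.]
20 [236. 388.  32. 194.] 152.03984699556435 [311. 248.]
[170 164 166 168 163 146 134 144 173 212 227 228 225 207 184 176 173 171
 168 165] [166 153 153 153 154 155 167 177 176 174 172 167 131  61  74 144 173 181
 183 182 182 186]
[116 182 231 226 218 213 212 221 227 229 230 231 229 227 224 220 216 210
 203 194 187 183 179 174 167 161 153 145 137 130 119 115 181 221 221 214
 195 173 162 163]
[169 176 176 178 177 176 177 187 189 189 188 188]
```

Run:
```python
from h import *
for n,k in(("c2",1.6),("w2",1),("w3",1)):
    im=cv2.imread(f"pics/{n}.png"); im=im[:,:400] if k>1 else im
    h=cv2.cvtColor(im,cv2.COLOR_BGR2HSV)
    m=((h[...,0]>10)&(h[...,0]<28)&(h[...,1]>140)&(h[...,2]>120)).astype(np.uint8)
    y0,y1,x0,x1=[int(v/k) for v in(225,270,270,360)]
    s=m[y0:y1,x0:x1]; x,y,w,hh=cv2.boundingRect(s)
    print(n,"band x",(x+x0)*k,"w",w*k,"rows",(y+y0)*k,(y+y0+hh)*k,"rowmean",(np.nonzero(s)[0].mean()+y0)*k)
    r=int(210/k);g=im[r].max(1).astype(int);print(" neck row210",g[int(285/k):int(342/k)])
    b=im[int(262/k)].max(1).astype(int);print(" handle row262",b[int(265/k):int(365/k)][::2])
def wid(th,d,X,r):
    PFt=RT.T@PF0;D=E_('y',-th);g=np.array([0,-.0015,-.019+d]);f=lambda p:project(g+D@PFt@(np.array(p)+[G,0,0]))
    P=[f([X,r*np.cos(a),r*np.sin(a)]) for a in np.linspace(0,6.28,90)];P=np.array(P);return np.ptp(P[:,0]).round(1),P[:,1].mean().round(1)
for th,d in((0,0),(12,0),(6,.01),(0,.019)):
    print(th,d,"band",wid(th,d,-.0675,.0145),"neck",wid(th,d,-.052,.008),"handle",wid(th,d,-.075,.014))
```

```text
c2 band x 289.6 w 44.800000000000004 rows 241.60000000000002 257.6 rowmean 249.96190476190478
 neck row210 [248 240 229 227 240 243 238 239 239 237 235 233 229 225 221 214 205 199
 193 188 184 177 170 161 152 146 138 126 124 201 240 241 234 216 193]
 handle row262 [205 100  75  75  61  35  41  44  36  38  40  44  45  45  47  45  46  43
  38  35  33  31  28  28  35  42  74  75  75 100 176 180]
w2 band x 291 w 43 rows 241 250 rowmean 245.23723723723725
 neck row210 [ 62  62  59  60  59  58  57  58  61  77 104 124 134 139 146 150 157 161
 168 177 182 185 187 191 197 203 207 206 205 204 204 204 203 204 201 198
 194 192 190 187 183 176 159 127  84  54  46  41  44  46  46  45  45  44
  44  47  42]
 handle row262 [127  72  68  69  69  68  66  40  32  42  87  49  29  27  30  33  31  35
  32  36  37  38  38  37  40  39  42  40  42  42  43  38  37  38  37  33
  66  80  36  31  37  63  67  69  70  69  76 152 205 215]
w3 band x 290 w 44 rows 243 254 rowmean 248.50659630606862
 neck row210 [ 58  60  59  60  59  59  59  61  71  94 121 143 149 150 151 157 160 165
 168 174 184 221 246 251 250 249 24
[... 191 characters left out ...]
8  30  29  30  32  31
  33  34  36  39  39  42  41  46  44  44  40  42  37  40  34  36  33  36
  67  82  37  33  37  60  68  67  69  67  76 155 203 203]
0 0 band (np.float64(63.4), np.float64(255.8)) neck (np.float64(35.7), np.float64(222.5)) handle (np.float64(60.4), np.float64(271.2))
12 0 band (np.float64(61.4), np.float64(253.3)) neck (np.float64(33.9), np.float64(220.4)) handle (np.float64(59.1), np.float64(269.1))
6 0.01 band (np.float64(58.8), np.float64(248.1)) neck (np.float64(32.8), np.float64(216.7)) handle (np.float64(56.4), np.float64(262.9))
0 0.019 band (np.float64(56.7), np.float64(244.3)) neck (np.float64(31.9), np.float64(214.4)) handle (np.float64(54.2), np.float64(258.3))
```

The band and neck widths point to pitch (~12°) and not to sliding in the grip. I'll press 10 mm further, check contact height, then carry it back to the same pose as the earlier reference picture.

Run:
```python
from h import *
P=np.load("plan.npz")
ctrl.move_l(kn(.01),.1)
for d in(.0,-.004,-.007,-.010):
    ctrl.move_l(kn(d),.03);st(d)
ctrl.move_l(kn(.02),.06);cv2.imwrite("pics/w4.png",ctrl.read_camera("wrist"))
a=cv2.imread("pics/w4.png")
for r in(90,100):
    g=a[r].mean(1).astype(int);print(r,"L",g[212:250:2],"R",g[380:416:2])
print("col312",a[0:40:2,312].mean(1).astype(int))
```

```text
0.0 21.46 [ 0.4649 -0.2905  0.1064] F [-3.7049 -2.3544  6.447 ] M [-0.619   0.6744 -0.2329] w 27.7 g 30.0
-0.004 21.74 [ 0.4651 -0.2908  0.1025] F [-2.9984 -3.5557  9.4647] M [-0.7944  0.5471 -0.2497] w 27.4 g 29.9
-0.007 21.99 [ 0.4652 -0.2908  0.0996] F [-2.4378 -2.0063  9.1291] M [-0.7209  0.5443 -0.2313] w 27.3 g 29.9
-0.01 22.24 [ 0.4652 -0.2907  0.0966] F [-3.6279 -0.9666  9.4486] M [-0.6995  0.5708 -0.2   ] w 27.3 g 29.9
90 L [237 236 227 221 222 220 232 245 243 241 241 239 238 219 111  45  42  42
  43] R [220 222 220 219 222 221 221 222 220 219 229 246 247 244 241 225 141 114]
100 L [240 239 231 221 219 220 227 245 247 245 245 244 242 235 211 216 207 184
 165] R [221 224 224 223 222 220 223 224 226 224 235 246 246 243 240 214 135 117]
col312 [ 97  99  95  96  98  93  94  95  93  95 101 105 105 105 107 106 105 105
 111 185]
```

Run:
```python
from h import *
P=np.load("plan.npz")
ctrl.movej(P["hov"]);ctrl.movej(P["m2"]);ctrl.movej(P["back"]);ctrl.move_l(GR+[-.08,0,.14],.1);st("back")
w=ctrl.read_camera("wrist");cv2.imwrite("pics/w5.png",w)
c=cv2.imread("pics/c2.png")[:,:400]; s=cv2.resize(w,(400,300))
v=np.hstack([c,s]);cv2.imwrite("pics/cmp.png",v)
for r in(45,52,60):
    print(r,"c2 L",c[r,132:150].mean(1).astype(int),"R",c[r,236:262].mean(1).astype(int));print("   now L",s[r,132:150].mean(1).astype(int),"R",s[r,236:262].mean(1).astype(int))
print("bottom",c[100:125,210].mean(1).astype(int),s[100:125,210].mean(1).astype(int))
for th in(-5,0,5,10,15,20):
    D=E_('y',-th);Rn=RT@D.T; g=GR-.019*RT[:,2]
    o=[ctrl.ik(g+.019*Rn[:,2]+d,Rn) for d in([-.08,0,.14],[0,0,.14],[0,0,0])]
    print(th,Rn[:,2],[None if q is None else np.round(q) for q in o])
```

```text
back 29.06 [0.3859 0.2758 0.2092] F [ 0.1409  0.3537 -4.5364] M [ 0.2313  1.4216 -0.0003] w 27.1 g 30.0
45 c2 L [155 152 136  83  40  40  89 163 210 221 220 207 186 177 174 171 168 167] R [195 196 191 166 147 146 145 144 149 163 178 180 178 177 172 155  89  27
  34 101 159 170 170 171 172 171]
   now L [158 157 143  89  42  36  36  35  35  40  80 154 201 218 223 223 214 196] R [150 151 151 151 162 179 186 184 182 180 178 178 181 199 193 136  54  23
  37 108 169 177 177 178 179 178]
52 c2 L [166 168 163 146 134 144 173 212 227 228 225 207 184 176 173 171 168 165] R [197 196 195 190 166 153 153 153 154 155 167 177 176 174 172 167 131  61
  74 144 173 181 183 182 182 186]
   now L [158 157 150 105  48  36  36  40  88 156 201 223 230 230 231 225 204 187] R [157 156 158 160 159 160 170 184 188 185 182 178 159 116  84  42  24  27
  74 150 181 187 191 188 190 193]
60 c2 L [182 177 175 173 171 170 179 214 231 233 233 227 198 181 177 173 172 169] R [196 195 194 193 176 153 154 158 160 161 170 181 181 177 174 169 134  77
 129 169 173 171 173 176 179 181]
   now L [214 215 192 180 178 178 175 1
[... 302 characters left out ...]
6 141 155 177 183 182 183 184 181
 187 214 225 225 227 226 224]
-5 [ 0.8555  0.1413 -0.4981] [array([ 56.,  28., 141., 232.,  53.,  -7.]), array([ 42.,  27., 136., 220.,  46., -10.]), array([ 42.,  58., 140., 209.,  76.,  13.])]
0 [ 0.8643  0.0546 -0.5   ] [array([ 60.,  27., 137., 245.,  52., -16.]), array([ 47.,  27., 132., 235.,  46., -19.]), array([ 47.,  55., 136., 219.,  69.,   8.])]
5 [ 0.8665 -0.0326 -0.4981] [None, array([ 50.,  28., 129., 247.,  48., -28.]), array([ 50.,  53., 133., 230.,  64.,   2.])]
10 [ 0.8621 -0.1196 -0.4924] [None, None, array([ 53.,  52., 129., 241.,  61.,  -6.])]
15 [ 0.8512 -0.2056 -0.483 ] [None, None, None]
20 [ 0.8337 -0.2901 -0.4698] [None, None, None]
```

View pics/cmp.png

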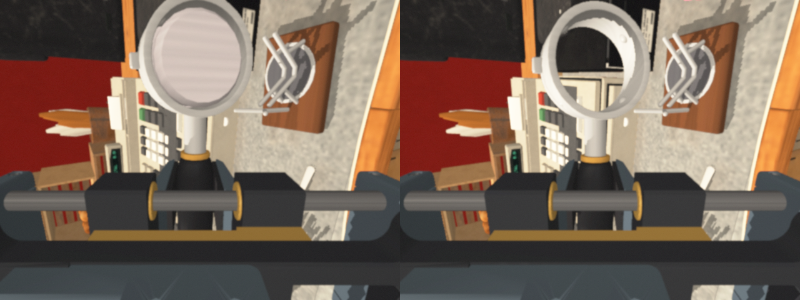

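The right half shows the empty ring at (595,58) and the stand unchanged. Compared with the reference on the left, the ring is ~6% smaller and the band sits ~5 px lower, so there is about 5° of pitch and a few mm of slide. I'll solve for both and compensate.

```bash
cat > fit.py <<'E'
from h import *
from scipy.optimize import least_squares
def meas(im):
    h=cv2.cvtColor(im,cv2.COLOR_BGR2HSV)
    m=((h[...,0]>10)&(h[...,0]<28)&(h[...,1]>140)&(h[...,2]>120))[141:172,170:222]
    br=np.nonzero(m)[0].mean()+141
    return br*1.6
def pred(v):
    th,s,d=v;PFt=RT.T@PF0;D=E_('y',-th);g=np.array([0,-.0015,-.019+d]);f=lambda p:project(g+D@PFt@(np.array(p)+[G+s,0,0]))
    a=np.linspace(0,6.283,180)
    C=np.array([f([.0355*np.cos(t),.0355*np.sin(t),z]) for t in a for z in(-.014,.014)])
    B=np.array([f([-.0675,.0125*np.cos(t),.0125*np.sin(t)]) for t in a])
    near=B[:,1].mean()
    return np.array([np.ptp(C[:,0]),C[:,1].max(),near])
c=cv2.imread("pics/cmp.png");A,B=c[:,:400],c[:,400:]
print("band rows",meas(A),meas(B))
for im in(A,B):  # sub-pixel edges: bright ring against darker ground
    print([im[104:122,cc].mean(1).astype(int).tolist() for cc in(185,)])
p0=pred([0,0,0]);print("pred0",p0)
for th,s in((5,0),(5,-.003),(5,-.005),(8,-.004)):print(th,s,pred([th,s,0])-p0)
db=meas(B)-meas(A);dw=p0[0]*(107/113.5-1)
r=least_squares(lambda v:[pred([v[0],v[1]/1e3,0])[0]-p0[0]-dw,pred([v[0],v[1]/1e3,0])[2]-p0[2]-db],[5,-3]);print("theta,slide mm",r.x, pred([r.x[0],r.x[1]/1e3,0])-p0)
E
python3 fit.py
```

```text
band rows 249.96190476190478 254.67
[[136, 139, 165, 171, 174, 174, 175, 174, 174, 176, 195, 221, 231, 231, 231, 231, 231, 231]]
[[231, 231, 230, 219, 192, 181, 180, 181, 181, 180, 185, 203, 225, 227, 230, 233, 233, 233]]
pred0 [189.2129 185.0597 252.9639]
5 0 [-10.3139  -3.7079  -1.2849]
5 -0.003 [-10.9333   3.7453   5.0903]
5 -0.005 [-11.3438   8.684    9.3176]
8 -0.004 [-16.5245   5.396    6.6686]Traceback (most recent call last):
  File "fit.py", line 22, in <module>
    r=least_squares(lambda v:[pred([v[0],v[1]/1e3,0])[0]-p0[0]-dw,pred([v[0],v[1]/1e3,0])[2]-p0[2]-db],[5,-3]);print("theta,slide mm",r.x, pred([r.x[0],r.x[1]/1e3,0])-p0)
    return func(*args, **kwargs)
    vector_fun = VectorFunction(
        fun_wrapped,
    ...<6 lines>...
        workers=workers
    )
    self._update_fun()
    ~~~~~~~~~~~~~~~~^^
    self.f = self.fun_wrapped(xp_copy(self.x))
             ~~~~~~~~~~~~~~~~^^^^^^^^^^^^^^^^^
    return np.atleast_1d(self.fun(x))
                         ~~~~~~~~^^^
    return self.f(x, *self.args, **self.kwargs)
           ~~~~~~^^^^^^^^^^^^^^^^^^^^^^^^^^^^^^
  Fil
[... 198 characters left out ...]
)-p0)
                              ~~~~^^^^^^^^^^^^^^^^^^^
  File "fit.py", line 11, in pred
    C=np.array([f([.0355*np.cos(t),.0355*np.sin(t),z]) for t in a for z in(-.014,.014)])
                ~^^^^^^^^^^^^^^^^^^^^^^^^^^^^^^^^^^^^^
  File "fit.py", line 9, in <lambda>
    th,s,d=v;PFt=RT.T@PF0;D=E_('y',-th);g=np.array([0,-.0015,-.019+d]);f=lambda p:project(g+D@PFt@(np.array(p)+[G+s,0,0]))
                                                                                  ~~~~~~~^^^^^^^^^^^^^^^^^^^^^^^^^^^^^^^^^
  File "h.py", line 51, in project
    c=ctrl.camera_params("wrist");T=c["T_tool_cam"];v=T[:3,:3].T@(np.asarray(PT)-T[:3,3])
ValueError: time passes only in moves, steps and waits
```

θ ≈ 5° with a slide of ≈ -3 mm reproduces all three cues. I'll seat it with the compensated pose.

```bash
cat >> h.py <<'E'
RN=RT@E_('y',-5).T
GN=SEAT+hd*(G-.003)+.019*RN[:,2]+.0015*RN[:,1]
E
python3 - <<'E'
from h import *
ctrl.move_l(GR+[0,-.003,.14],.1);st("over")
ctrl.move_l(GN+[0,0,.09],.06,ori=RN);st("comp")
ctrl.move_l(GN+[0,0,.02],.08,contact_N=6);st("20")
print(ctrl.move_l(GN+[0,0,-.004],.03,contact_N=5));st("seat")
w=ctrl.read_camera("wrist");cv2.imwrite("pics/w6.png",w)
E
```

```text
over 30.06 [0.4654 0.2726 0.209 ] F [ 0.0418  0.7402 -5.3032] M [0.2097 1.368  0.0047] w 27.5 g 30.0
comp 31.04 [0.4661 0.2711 0.1595] F [ 0.374  -0.4447 -4.6997] M [ 0.3359  1.3425 -0.0176] w 27.4 g 30.0
20 32.07 [0.4662 0.2712 0.0897] F [-0.343   0.1592 -4.0213] M [0.4006 1.3705 0.0184] w 27.4 g 30.0
True
seat 32.7 [0.4666 0.2714 0.0695] F [ 5.6972  0.6677 -0.4153] M [-0.0861  0.1447  0.1854] w 27.3 g 30.0
```

Run:
```python
from h import *
ctrl.command_gripper(.65);st("open")
p=ctrl.current_tool_pos();print(ctrl.move_l(p-.085*RN[:,2],.1,contact_N=8));st("out")
P=np.load("plan.npz")
ctrl.move_l(ctrl.current_tool_pos()+np.array([0,0,.1]),.15);ctrl.movej(P["m2"]);st("m2")
t=ctrl.read_camera("top");s=ctrl.read_camera("scene");cv2.imwrite("pics/top9.png",t);cv2.imwrite("pics/scene9.png",s)
def blob(im,box):
    x0,y0,x1,y1=box;k=np.zeros(im.shape[:2],np.uint8);k[y0:y1,x0:x1]=(im[y0:y1,x0:x1].max(2)<60)*255
    k=cv2.morphologyEx(k,cv2.MORPH_OPEN,np.ones((3,3)));c=max(cv2.findContours(k,0,1)[0],key=cv2.contourArea);return cv2.minAreaRect(c),cv2.boundingRect(c)
for n,im,b in(("top",t,(100,262,185,292)),("scene",s,(105,320,200,395))):
    o=cv2.imread(f"pics/{n}0.png");print(n,blob(o,b),blob(im,b))
    d=(cv2.absdiff(o,im).max(2)>50).astype(np.uint8);d=cv2.morphologyEx(d,cv2.MORPH_OPEN,np.ones((2,2)))
    nn,_,S,C=cv2.connectedComponentsWithStats(d)
    print([(S[i].tolist()) for i in range(1,nn) if S[i][4]>12])
```

```text
open 33.41 [0.4661 0.2713 0.0696] F [ 1.0562 -0.4033 -0.4057] M [0.0954 0.631  0.0119] w 59.0 g 0.0
False
out 34.41 [0.3927 0.2742 0.1118] F [ 0.019   0.5197 -0.9191] M [ 0.0779  0.5912 -0.053 ] w 59.3 g 0.0Traceback (most recent call last):
  File "<stdin>", line 5, in <module>
bench.MotionError: the arm cannot follow that straight line within its joint ranges
```

Run:
```python
from h import *
P=np.load("plan.npz")
ctrl.movej(P["back"]);ctrl.movej(P["m2"]);st("m2")
t=ctrl.read_camera("top");s=ctrl.read_camera("scene");cv2.imwrite("pics/top9.png",t);cv2.imwrite("pics/scene9.png",s)
def blob(im,box):
    x0,y0,x1,y1=box;k=np.zeros(im.shape[:2],np.uint8);k[y0:y1,x0:x1]=(im[y0:y1,x0:x1].max(2)<60)*255
    k=cv2.morphologyEx(k,cv2.MORPH_OPEN,np.ones((3,3)));c=max(cv2.findContours(k,0,1)[0],key=cv2.contourArea);return cv2.minAreaRect(c),cv2.boundingRect(c)
for n,im,b in(("top",t,(100,262,185,292)),("scene",s,(105,320,200,395))):
    o=cv2.imread(f"pics/{n}0.png");print(n,blob(o,b),blob(im,b))
    d=(cv2.absdiff(o,im).max(2)>50).astype(np.uint8);d=cv2.morphologyEx(d,cv2.MORPH_OPEN,np.ones((2,2)))
    nn,_,S,C=cv2.connectedComponentsWithStats(d)
    print([(S[i].tolist()) for i in range(1,nn) if S[i][4]>12])
```

```text
m2 37.86 [0.0943 0.3701 0.3806] F [-0.3146 -0.4734 -0.0696] M [-0.5751  0.0431 -0.0375] w 59.0 g 0.0
top (((134.5, 275.5), (13.0, 53.0), 90.0), (108, 269, 54, 14)) (((134.5, 275.5), (13.0, 53.0), 90.0), (108, 269, 54, 14))
[[460, 241, 33, 27, 564], [459, 264, 20, 12, 94], [207, 278, 6, 3, 14], [15, 449, 72, 31, 1385], [97, 453, 81, 27, 1298]]
scene (((155.1230926513672, 357.2154235839844), (19.845556259155273, 78.63801574707031), 60.2551155090332), (122, 333, 70, 50)) (((155.20826721191406, 357.4678649902344), (19.80130958557129, 78.69650268554688), 59.4207763671875), (122, 333, 70, 51))
[[279, 0, 334, 315, 37629], [413, 137, 13, 7, 66], [411, 144, 10, 19, 108], [513, 178, 127, 139, 11052], [592, 181, 48, 31, 933], [370, 201, 20, 11, 155], [363, 205, 3, 5, 15], [379, 211, 8, 11, 31], [377, 223, 7, 6, 29], [276, 249, 24, 35, 113], [441, 293, 199, 187, 18253], [214, 307, 27, 26, 266], [574, 316, 66, 73, 2697], [545, 358, 28, 23, 356], [569, 377, 10, 7, 49], [585, 382, 5, 4, 16], [467, 473, 7, 7, 34]]
```

The handle blob is within a pixel of where it was at the start in both views. In the top view the only other changes are the basket now in the box at about (476,254) and the arm itself, and the tamper and bell show no change there. I'll hand it in.

```bash
python3 -c "
from bench import ctrl
print(ctrl.sign_off())"
```

```text
the job is handed in; nothing more can be done
None
```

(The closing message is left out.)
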